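Unclamp a circuit board and hold it up to the inspection camera

TASK

Swing the red-knobbed cam lever of the board holder all the way open, then take the white circuit board, slide it toward the opened jaw out from under the fixed jaw's lip and lift it out. Present it to the tilted inspection camera: underside facing the lens and square to it, centred, 8 cm in front of the ring light, long edges level. Finish while still holding it there in the air, steady, without having knocked the camera or disturbed the phone, red screwdriver, tweezers or solder spool.

Things in the scene. Friction and masses are not known exactly. Their poses are not given: they have to be found in the camera images.
- white_board: White circuit board, 50 x 60 mm (x by y), 25 g. Origin: centre of underside; y along the long edges, z out of the top. Underside parts z 0 to 4 mm (43 x 54 mm), board slab z 4 to 6 mm, connector to z 11 mm flush with the middle of the +x edge. The long edges (x = +-25 mm) overhang the holder freely: pinch them at y = 0, fingers closing along x.
- holder: Metal board holder, fixed. Origin: underside, below the clamped board's centre; axes as the board's at the start. Base 60 mm wide, 10 mm high, y -60 to 105 mm. Board lies on pads 30 mm up, on a rail 28 mm wide that ends 23 mm up. Fixed jaw at -y, moving jaw at +y: 34 mm wide, tops 42 mm up, y 30.5 to 46.5 mm from the centre when clamped.
- clamp_lever (a joint): Angle of the cam lever: 0 clamped, 1.57 open (stop at 1.6). Swings level, clockwise from above, about an upright pivot at holder (0, 73) mm; points along the holder's -x at 0, along +y when open. Friction 0.08 N m; stays where left. Draws the moving jaw back along +y by 7.6 mm per rad (12 mm when open).
- lever_knob (a point): On the axis of the lever's upright round red knob (15 mm diameter, 42 to 79 mm above the bench), 62 mm above the bench, 50 mm from the pivot. The lever's arm under the knob is 37 to 42 mm up, 12 mm wide.
- fixed_lip (a point): Middle of the inner edge of the fixed jaw's lip, 37.5 mm up; axes as the holder's. Each jaw's lip (26 mm wide, 37.5 to 42 mm up) reaches 2.5 mm over the board's short edge, 1.5 mm above the slab, with 0.5 mm play at each end. With the lever open the board lifts straight out once slid 4 to 9 mm along the holder's +y.
- camera_stand: Inspection camera's stand, fixed: dark round foot, 94 mm diameter, aluminium fork 80 mm wide over its knobs, to 89 mm up. Origin: centre of the foot's underside. The camera tilts stiffly in the fork about a level axis along the stand's y, 80 mm up, toward the stand's -x (the robot's side).
- lens (a point): Centre of the front of the ring light (66 mm diameter, grey, white face, dark lens in the middle), 38 mm from the tilt axis. z points straight out of the lens, up and toward the robot, 20 to 35 degrees off vertical; y is level. The board's origin belongs 80 mm out along z, its y along this y (either way round).
- phone: Bystander: dark phone lying flat, 150 x 76 x 8 mm; origin: centre of underside.
- red_driver: Bystander: red screwdriver, 140 x 22 x 22 mm, long axis x; origin: centre of underside.
- tweezers: Bystander: straight tweezers, 127 x 14 x 10 mm, long axis x; origin: centre of underside.
- spool: Bystander: solder spool, dark flanges, 58 mm diameter, 40 mm high; origin: centre of underside.

How it is judged:
By the outcome, as a careful person would: the job done as asked, in the order asked, and still so for the second after the job is handed in, while the arm keeps its last pose, push and grip.
It also fails if it takes over 51 s, if anything falls off the work surface, if the arm or the gripper's body presses on something with over 40 N, if the wrist force passes 120 N, or if a joint passes its speed limit or range.

ROBOT

A 6-joint arm with a two-finger parallel gripper is mounted at the origin on a cart in front of the work surface, level with it; the furniture and walls round the work are solid. World frame = base frame: x ahead of the robot, y to its left, z up, the work surface at z = 0. Lengths are in m, angles in degrees, forces in N, time in s.
With the tool pointing down it reaches from about 0.275 to 0.85 m from the base axis. Payload 5.2 kg.
Tool frame: the origin (TCP) lies midway between the tips of the shut fingers; the grasp point (between the pads) lies 19 mm behind it (r.grasp_offset is the distance from the TCP to the grasp point, in m); z points along the fingers, y is the line along which they close (so a half turn about z gives the same grasp; the last joint's range is limited). The gripper opens to 85 mm and grips with 20 to 120 N. Pads are 22 mm wide; open, the fingers measure 114 mm over their backs; the gripper's body (76 mm by 85 mm) begins 54 mm behind the grasp point. The pads swing forward as they close: fully open they stand 13 mm farther back than shut.
Start: joints at [-87.365, 14.817, 87.949, -0, 77.235, -11.62], TCP at [0.135, -0.533, 0.231] pointing down, gripper open.
Joint ranges: [-179.93, 179.93], [-52.35, 119.4], [10.71, 147.94], [-69.91, 249.91], [12.55, 155.21], [-178.61, 178.61]. Speed limits (degrees/s): [147.25, 147.25, 180, 180, 180, 180].

INTERFACE

Orientations are given as a 3x3 rotation matrix whose columns are the frame's x, y, z axes.
In Python, from cell import r gives the robot as it stands.
- The arm moves only by the shell command python3 nudge.py [OPENING] [FORCE], which reads ROWS from standard input. ROWS is a JSON list of rows, 1 to 5 of them, each of 6 numbers: dx, dy, dz in m, then a rotation vector rx, ry, rz in degrees; each row is the pose to reach, as a shift and turn from the pose commanded when the command began, along the tool's axes at that moment; what a row does not reach only later rows make up. A row lasts 1/10 s, in which the tool goes at most 0.05 m and 8.59 degrees, less where a joint would pass 70% of its speed; a pose out of reach is approached as far as the arm can. OPENING is the finger opening in m, set as the command begins (- or left out keeps the last). The fingers move at their own pace and stop on an object; FORCE is the grip in N (left out, the last holds). Time passes only in rows, so rows that do not move let the fingers close. It prints the time, the measured TCP pose, the force, the opening and the grip force at its end. Input that does not fit is refused with a message, and nothing moves.
- r.read_state(): the state, without advancing time (a new reading comes with each control period).
- r.capture(name): name is "scene" or "top" or "wrist"; returns a dict with "color" (384x512x3 uint8, blue, green, red), "vertical_fov" (degrees; the focal length in pixels is half the picture's height over the tangent of half this angle, whatever the lens; pixels are square), "cx", "cy" (the principal point, pixels), "R" (3x3) and "t" (3): a world point X has camera coordinates R X + t. Camera axes: x right, y down, z forward; pixel columns grow to the right and rows downward; lengths in m; the calibration is good to about 2 mm. A picture is of the moment at which its call begins. There is no depth.
- r.finish_job(): hands the job in; it is judged then, once.
The state is a dict: "time": time; "joint_positions": joint angles; "dq": joint speeds; "joint_efforts": joint torques, N m; "tcp_pos": TCP position; "tcp_rot": TCP orientation; "force": force on the tool from outside, world axes, zero at the start; "wrist_torque": the same for the moment, N m; "grip_width": finger opening in m; "finger_force": force on a finger pad.
Only numpy, scipy, OpenCV 4.12 (cv2) and the standard library are available. Lean on these libraries where they do the work, as an engineer would, in place of code of your own. Each camera call takes 0.05 s, during which the arm holds its last target. There are 200 camera calls.

## Working session

There is one attempt and no reset: what is moved stays moved. The work goes in short steps, Python scripts to look and compute and a shell command to move; the robot and the scene stay as the last step left them, time stands still between calls to the robot, and variables do not carry over. Pictures are saved under pics/ and viewed, at most 13 in all, crops included, and the job is handed in when it is done.

```bash
ls; mkdir -p pics
cat > look.py <<'E'
import sys,cv2,pickle
from cell import r
names=sys.argv[2:]
for n in names:
    c=r.capture(n); cv2.imwrite(f"pics/{n}_{sys.argv[1]}.png",c["color"]); pickle.dump(c,open(f"pics/{n}_{sys.argv[1]}.pkl","wb"))
E
python3 look.py 0 scene top wrist
python3 - <<'E'
import cv2,numpy as np
a=[cv2.imread(f"pics/{n}_0.png") for n in("scene","top")]
for n,i in zip(("scene","top"),a): pass
cv2.imwrite("pics/s0.png",cv2.resize(a[0],(800,600))); cv2.imwrite("pics/t0.png",cv2.resize(a[1],(800,600)))
E
python3 -c "
from cell import r
s=r.read_state();print(s)
import pickle
for n in('scene','top','wrist'):
  c=pickle.load(open(f'pics/{n}_0.pkl','rb'));print(n,c['vertical_fov'],c['cx'],c['cy'],-c['R'].T@c['t'])"
```

```text
cell.py
nudge.py
pics
{'time': 0.15, 'joint_positions': array([-8.73637940e+01,  1.48494644e+01,  8.79949287e+01, -3.79417466e-04,
        7.72363374e+01, -1.16198018e+01]), 'dq': array([-0.01886708, -0.05402911, -0.16035534,  0.10649803, -0.06070802,
       -0.01561118]), 'joint_efforts': array([ 2.52211445e-03, -4.46383774e+01, -2.90819156e+01, -2.58775108e-04,
        8.10544967e-03, -2.19609581e-05]), 'tcp_pos': array([ 0.13543995, -0.53265156,  0.23067982]), 'tcp_rot': array([[ 9.69204742e-01,  2.46256295e-01, -7.12580429e-05],
       [ 2.46256149e-01, -9.69203760e-01,  1.40722355e-03],
       [ 2.77474094e-04, -1.38143547e-03, -9.99999007e-01]]), 'force': array([ 0.81242262,  0.25772475, -0.13637877]), 'wrist_torque': array([-0.01081234,  0.04435538,  0.03369646]), 'finger_force': 0.0, 'grip_width': 0.08531940600913146}
scene 56.9162886917589 257.03237406272206 195.83661296349916 [ 0.05519606 -0.95769942  0.54793307]
top 54.72771570824471 255.95196723983793 177.98898396607868 [ 0.47382524 -0.13383733  1.14387031]
wrist 61.02527568060361 250.53578425073698 191.2405410507706 [ 0.19932724 -0.51755842  0.37242146]
```
View pics/s0.png

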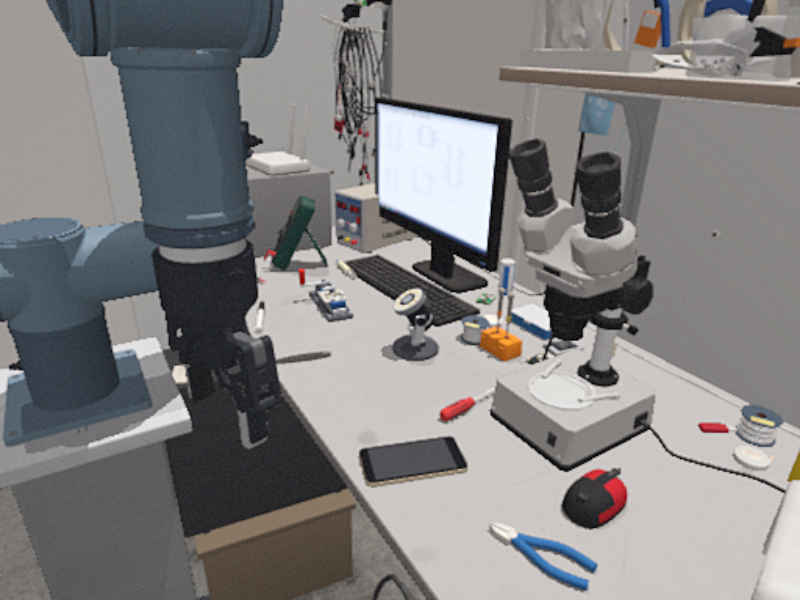

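View pics/t0.png

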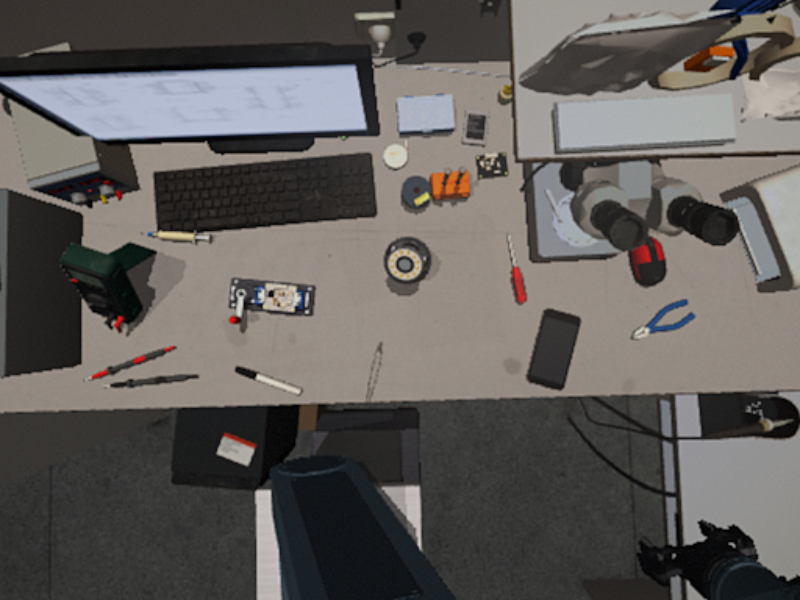

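The scene view shows the holder at (330,298) and the inspection camera at (413,325). In the top view (800x600), the holder is at (272,297), the red knob at (235,320) and the ring light at (407,262). The tweezers are at (375,370), the driver at (517,270), the phone at (553,348) and the spool at (415,192). Holder axes are roughly the world axes.

Create h.py:
```python
import numpy as np,pickle,cv2
def load(n): return pickle.load(open(f"pics/{n}.pkl","rb"))
def ray(c,p):
    f=192/np.tan(np.radians(c["vertical_fov"]/2))
    d=c["R"].T@np.array([(p[0]-c["cx"])/f,(p[1]-c["cy"])/f,1.]); return -c["R"].T@c["t"],d
def onz(c,p,z):
    o,d=ray(c,p); return o+d*(z-o[2])/d[2]
def proj(c,X):
    f=192/np.tan(np.radians(c["vertical_fov"]/2)); q=c["R"]@np.asarray(X)+c["t"]; return q[:2]/q[2]*f+[c["cx"],c["cy"]]
def tri(*cps):   # least-squares intersection
    A=0;b=0;L=[]
    for c,p in cps:
        o,d=ray(c,p); d=d/np.linalg.norm(d); P=np.eye(3)-np.outer(d,d); A=A+P;b=b+P@o;L.append((o,P))
    X=np.linalg.solve(A,b); return X,[np.linalg.norm(P@(X-o)) for o,P in L]
```

Run:
```python
from h import *
np.set_printoptions(precision=4,suppress=True)
c=load("top_0"); k=.64
for n,p,z in [("knob",(235,320),.079),("boardmid",(285,298),.036),("pivot",(242,291),.04),("hold L",(230,297),.01),("hold R",(315,299),.01),("ring",(407,263),.12),("foot",(408,262),0),("tweez",(375,370),0),("phone",(553,348),0),("driver",(517,270),0)]:
    print(n,onz(c,(p[0]*k,p[1]*k),z))
w=load("wrist_0"); print(w["R"]);
s=__import__("cell").r.read_state(); R=s["tcp_rot"]; print("cam in tool",R.T@(-w["R"].T@w["t"]-s["tcp_pos"]),"\n",R.T@w["R"].T)
```

```text
knob [0.4779 0.17   0.079 ]
boardmid [0.5173 0.0863 0.036 ]
pivot [0.5328 0.1673 0.04  ]
hold L [0.5233 0.1991 0.01  ]
hold R [0.5148 0.0328 0.01  ]
ring [ 0.5701 -0.1476  0.12  ]
foot [ 0.5833 -0.1513  0.    ]
tweez [ 0.3729 -0.0806  0.    ]
phone [ 0.406  -0.4306  0.    ]
driver [ 0.5613 -0.3665  0.    ]
[[ 0.2477 -0.9688 -0.0022]
 [-0.9351 -0.2397  0.2612]
 [-0.2535 -0.0627 -0.9653]]
cam in tool [ 0.0657  0.0009 -0.1417] 
 [[ 0.0015 -0.9652 -0.2614]
 [ 1.      0.0017 -0.0004]
 [ 0.0008 -0.2614  0.9652]]
```

```bash
echo '[[0.034,-0.034,0,0,0,-8],[0.068,-0.068,0,0,0,-16],[0.102,-0.102,0,0,0,-24],[0.136,-0.136,0,0,0,-32],[0.17,-0.17,0,0,0,-40]]' | python3 nudge.py && echo '[[0.047,-0.004,0,0,0,-7],[0.094,-0.008,0,0,0,-14],[0.141,-0.012,0,0,0,-21],[0.188,-0.016,0,0,0,-28],[0.235,-0.02,0,0,0,-34]]' | python3 nudge.py && echo '[[0.041,0.024,0,0,0,0],[0.082,0.048,0,0,0,0],[0.122,0.072,0,0,0,0],[0.163,0.097,0,0,0,0],[0.204,0.121,0,0,0,0]]' | python3 nudge.py && echo '[[0.204,0.121,0,0,0,0]]' | python3 nudge.py 2>/dev/null | head -0
python3 - <<'E'
from cell import r
s=r.read_state();print(s["time"],s["tcp_pos"],s["tcp_rot"],s["joint_positions"])
E
```

```text
time: 0.65
tcp_pos: [0.2588, -0.3246, 0.2311]
tcp_rot: [[0.58, 0.815, 0.0], [0.815, -0.58, 0.0], [0.0, -0.0, -1.0]]
force: [0.5, -0.3, 0.3]
grip_width: 0.085
finger_force: 0.0
time: 1.15
tcp_pos: [0.3799, -0.1222, 0.2314]
tcp_rot: [[0.026, 1.0, 0.0], [1.0, -0.026, -0.0], [-0.0, 0.0, -1.0]]
force: [1.0, -1.0, 0.6]
grip_width: 0.0852
finger_force: 0.0
time: 1.65
tcp_pos: [0.5072, 0.0782, 0.2312]
tcp_rot: [[0.03, 1.0, 0.0], [1.0, -0.03, -0.0], [-0.0, 0.0, -1.0]]
force: [1.1, -1.1, 0.9]
grip_width: 0.0852
finger_force: 0.0
1.75 [0.53386386 0.12032012 0.2311045 ] [[ 3.01944020e-02  9.99544001e-01 -2.96234412e-04]
 [ 9.99543996e-01 -3.01944925e-02 -3.06043499e-04]
 [-3.14848591e-04 -2.86858528e-04 -9.99999909e-01]] [ 1.03112033e+00  1.45543531e+01  8.83290484e+01 -1.76703739e-02
  7.71338849e+01  2.76533511e+00]
```

```bash
python3 look.py 1 wrist && echo '[[-0.04,-0.01,0,0,0,0],[-0.08,-0.02,0,0,0,0],[-0.08,-0.02,0,0,0,0]]' | python3 nudge.py && python3 look.py 2 wrist; python3 -c "
import cv2,numpy as np
a=[cv2.imread(f'pics/wrist_{i}.png') for i in(1,2)]
cv2.imwrite('pics/w12.png',np.hstack([x[:, 56:456] for x in a]))"
```

```text
time: 2.1
tcp_pos: [0.5097, 0.0358, 0.2307]
tcp_rot: [[0.033, 0.999, -0.002], [0.999, -0.033, -0.002], [-0.002, -0.002, -1.0]]
force: [0.3, -0.6, 0.4]
grip_width: 0.0856
finger_force: 0.0
```

View pics/w12.png

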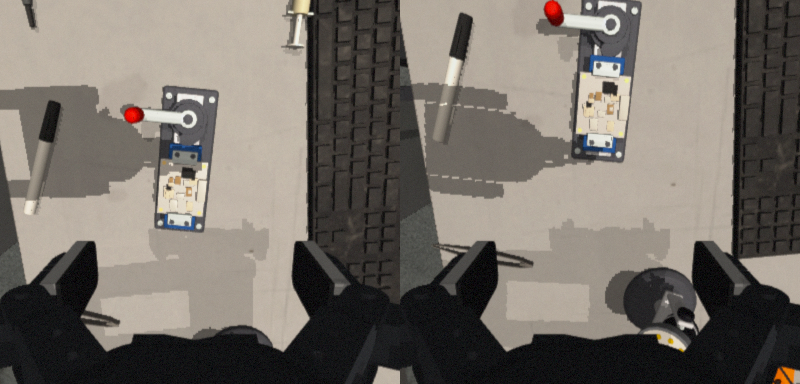

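The wrist pair shows the holder clearly in both views. In view 1 (full-image columns are +56), the knob is at (133,115), the pivot at (189,119), and the board spans about (184,165)-(184,215). In view 2, the knob is at (153,12), the pivot at (211,24), the board at about (205,105), and the camera stand at bottom right (262,305).

```bash
python3 -c "
import cv2,numpy as np
a=cv2.imread('pics/wrist_1.png')[75:245,160:290];b=cv2.imread('pics/wrist_2.png')[0:170,190:320]
cv2.imwrite('pics/z12.png',cv2.resize(np.hstack([a,b]),None,fx=3,fy=3,interpolation=cv2.INTER_CUBIC))"
```

```text
(no output)
```

View pics/z12.png

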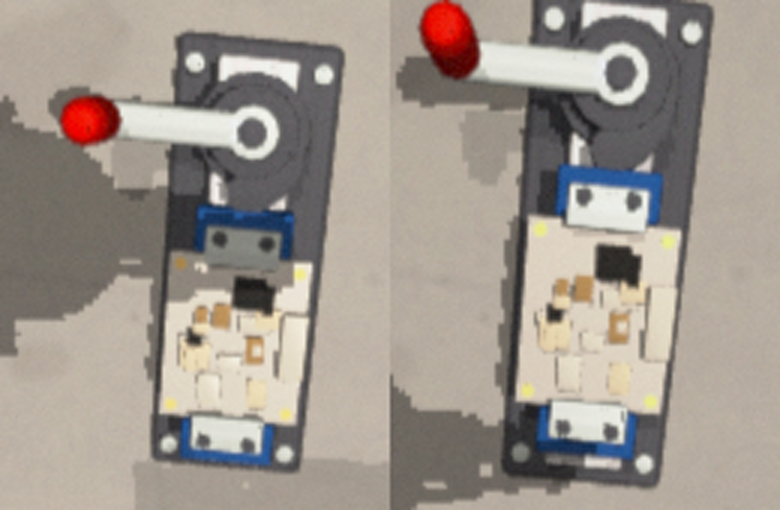

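The zoom gives clean features: board corners, pivot ring, base screws and knob, each visible in both views. Next I triangulate them.

Run:
```python
from h import *
np.set_printoptions(precision=4,suppress=True)
a,b=load("wrist_1"),load("wrist_2")
A=lambda p:(p[0]/3+159.8,p[1]/3+74.8); B=lambda p:((p[0]-390)/3+189.8,p[1]/3-.2)
D={"pivot":((252,133),(622,73)),"TL":((172,252),(525,215)),"TR":((312,262),(680,228)),"BR":((298,425),(660,413)),"BL":((158,413),(515,400)),
"lipL":((192,417),(549,401)),"lipR":((267,425),(629,409)),"s1":((195,62),(554,17)),"s2":((324,74),(691,32)),"s3":((168,444),(520,453)),"s4":((285,455),(644,464)),"baseBR":((298,470),(657,487))}
X={}
for k,(p,q) in D.items():
    X[k],e=tri((a,A(p)),(b,B(q))); z={"p":.044,"T":.036,"B":.036,"l":.042,"s":.01,"b":.01}[k[0]]
    print(k,X[k],np.round(np.array(e)*1e3,1),"at z",z,onz(a,A(p),z),onz(b,B(q),z))
for n,c in(("1",a),("2",b)):
    h=cv2.cvtColor(c["color"],cv2.COLOR_BGR2HSV); m=((h[...,0]<8)|(h[...,0]>172))&(h[...,1]>170)&(h[...,2]>90); m[:, :150]=0;m[:,330:]=0;m[250:]=0
    y,x=np.nonzero(m); print("red",x.mean(),y.mean(),x.min(),x.max(),y.min(),y.max(),len(x),onz(c,(x.mean(),y.mean()),.062))
C=np.array([onz(b,B(D[k][1]),.036) for k in("TL","TR","BR","BL")]); print(C.mean(0),np.linalg.norm(np.diff(C,axis=0),axis=1))
```

```text
pivot [0.5287 0.1701 0.0429] [0.2 0.2] at z 0.044 [0.5286 0.1702 0.044 ] [0.5288 0.1699 0.044 ]
TL [0.4981 0.1304 0.0356] [1.1 1.1] at z 0.036 [0.4992 0.1302 0.036 ] [0.497  0.1307 0.036 ]
TR [0.5476 0.1251 0.0346] [0.2 0.2] at z 0.036 [0.5478 0.1253 0.036 ] [0.5472 0.1251 0.036 ]
BR [0.541  0.0653 0.0355] [0.7 0.7] at z 0.036 [0.5416 0.0653 0.036 ] [0.5403 0.0656 0.036 ]
BL [0.491  0.0716 0.0366] [0.1 0.1] at z 0.036 [0.4908 0.0714 0.036 ] [0.491  0.0715 0.036 ]
lipL [0.5031 0.0711 0.0402] [0.4 0.4] at z 0.042 [0.5037 0.0716 0.042 ] [0.5027 0.0713 0.042 ]
lipR [0.5299 0.0676 0.0413] [0.5 0.5] at z 0.042 [0.5304 0.0678 0.042 ] [0.5294 0.0679 0.042 ]
s1 [0.5084 0.1939 0.0126] [0.1 0.1] at z 0.01 [0.5084 0.1939 0.01  ] [0.5083 0.1946 0.01  ]
s2 [0.554  0.1886 0.0102] [0.2 0.2] at z 0.01 [0.5542 0.1885 0.01  ] [0.5538 0.1887 0.01  ]
s3 [0.4905 0.0497 0.0102] [0.1 0.1] at z 0.01 [0.4906 0.0496 0.01  ] [0.4903 0.0497 0.01  ]
s4 [0.5364 0.0443 0.0117] [0.2 0.2] at z 0.01 [0.5366 0.0436 0.01  ] [0.5363 0.0441 0.01  ]
baseBR [0.5418 0.0339 0.0021] [0. 0.] at z 0.01 [0.5417 0.0371 0.01  ] [0.5411 0.0353 0.01  ]
red 189.3125 114.4875 180 198 107 122 240 [0.4785 0.1767 0.062 ]
red 209.3205574912892 10.445993031358885 200 218 0 23 287 [0.4785 0.1783 0.062 ]
[0.5189 0.0982 0.036 ] [0.0505 0.0599 0.0496]
```

```bash
cat > d.py <<'E'
# d.py x y z [yaw of tool y, deg] : shift and turn to a tool-down pose, in tool axes
import sys,numpy as np
from cell import r
from scipy.spatial.transform import Rotation as Ro
np.set_printoptions(precision=4,suppress=True)
a=list(map(float,sys.argv[1:])); s=r.read_state(); R=s["tcp_rot"]; y=np.radians(a[3] if len(a)>3 else -7)
ty=np.array([np.cos(y),np.sin(y),0]); tz=np.array([0,0,-1.]); T=np.c_[np.cross(ty,tz),ty,tz]
print(s["time"],s["tcp_pos"],"shift",R.T@(np.array(a[:3])-s["tcp_pos"]),"rot",Ro.from_matrix(R.T@T).as_rotvec(degrees=True),"w",s["grip_width"],"j",s["joint_positions"])
E
python3 d.py .479 .1763 .12; python3 d.py .479 .1763 .048
```

```text
2.15 [0.5103 0.0374 0.231 ] shift [ 0.1378 -0.0358  0.111 ] rot [-0.0513  0.0124  5.0814] w 0.08538244333818348 j [-8.308  10.9048 93.0627 -0.0162 76.0828 -6.3854]
2.15 [0.5103 0.0374 0.231 ] shift [ 0.1378 -0.0358  0.183 ] rot [-0.0513  0.0124  5.0814] w 0.08538244333818348 j [-8.308  10.9048 93.0627 -0.0162 76.0828 -6.3854]
```

```bash
echo '[[0.035,-0.009,0.028,0,0,1.3],[0.07,-0.018,0.056,0,0,2.6],[0.104,-0.027,0.083,0,0,3.9],[0.138,-0.036,0.111,0,0,5.1],[0.138,-0.036,0.111,0,0,5.1]]' | python3 nudge.py .042 30 | grep -E "tcp_pos|width"; echo '[[0,0,0,0,0,0]]' | python3 nudge.py|grep -E "width";python3 d.py .479 .1763 .048
```

```text
tcp_pos: [0.4747, 0.1816, 0.1166]
grip_width: 0.0422
grip_width: 0.0423
2.75 [0.4784 0.1791 0.1198] shift [-0.0027  0.001   0.0718] rot [-0.0859  0.0224  0.3194] w 0.042343810557844405 j [  8.0013  16.9486 102.0124   0.0004  61.1279  14.6816]
```

```bash
echo '[[-0.002,0.001,0.03,0,0,0],[-0.002,0.001,0.055,0,0,0],[-0.002,0.001,0.072,0,0,0],[-0.002,0.001,0.072,0,0,0],[-0.002,0.001,0.072,0,0,0]]' | python3 nudge.py |grep -E "pos|force"; echo '[[0,0,0,0,0,0],[0,0,0,0,0,0],[0,0,0,0,0,0],[0,0,0,0,0,0]]' | python3 nudge.py .0 25; python3 d.py .5348 .2198 .048
```

```text
tcp_pos: [0.4812, 0.1754, 0.0494]
force: [-0.6, -0.3, -0.1]
finger_force: 0.0
time: 3.65
tcp_pos: [0.4789, 0.1761, 0.0496]
tcp_rot: [[0.119, 0.993, -0.001], [0.993, -0.119, 0.0], [-0.0, -0.001, -1.0]]
force: [-5.5, 0.3, 6.9]
grip_width: 0.0137
finger_force: 25.0
3.65 [0.4789 0.1761 0.0496] shift [0.05   0.0503 0.0015] rot [-0.0726  0.0026  0.1702] w 0.013665611630237202 j [  7.64    22.295  106.2249   0.0201  51.551   14.4573]
```

```bash
echo '[[0.0065,0.0005,0,0,0,0],[0.013,0.0017,0,0,0,0],[0.0191,0.0038,0,0,0,0],[0.025,0.0067,0,0,0,0],[0.0304,0.0103,0,0,0,0]]' | python3 nudge.py|grep -E "pos|force|wid"; echo '[[0.0049,0.0043,0,0,0,0],[0.0092,0.0092,0,0,0,0],[0.0129,0.0147,0,0,0,0],[0.0157,0.0201,0,0,0,0],[0.0179,0.0268,0,0,0,0]]' | python3 nudge.py|grep -E "pos|force|wid"; echo '[[0.0011,0.006,0,0,0,0],[0.0018,0.0125,0,0,0,0],[0.0018,0.0145,0,0,0,0],[0.0018,0.0145,0,0,0,0],[0.0018,0.0145,0,0,0,0]]' | python3 nudge.py|grep -E "pos|force|wid"; python3 d.py .5348 .2198 .048
```

```text
tcp_pos: [0.4905, 0.2057, 0.0494]
force: [-12.3, 3.2, 11.3]
grip_width: 0.0141
finger_force: 24.4
tcp_pos: [0.519, 0.2228, 0.0491]
force: [-8.0, 9.9, 4.0]
grip_width: 0.0136
finger_force: 27.3
tcp_pos: [0.5362, 0.221, 0.0491]
force: [-3.2, 4.2, 1.0]
grip_width: 0.0139
finger_force: 27.7
5.15 [0.5362 0.221  0.0491] shift [-0.0014 -0.0013  0.0011] rot [-0.0736 -0.1118  0.1347] w 0.01394481146847845 j [11.304  28.082  96.2433  0.1564 55.7097 18.0811]
```

```bash
echo '[[0,0,0,0,0,0],[0,0,0,0,0,0],[0,0,-0.02,0,0,0],[0,0,-0.06,0,0,0],[0,0,-0.11,0,0,0]]' | python3 nudge.py .04|grep -E "pos|force|wid"; echo '[[-0.035,0,-0.01,0,0,0],[-0.08,0,-0.03,0,0,0],[-0.12,0,-0.04,0,0,0],[-0.16,0,-0.05,0,0,0],[-0.16,0,-0.05,0,0,0]]' | python3 nudge.py .084 |grep -E "pos|force|wid"; echo '[[0,0,0,0,0,0]]' | python3 nudge.py|grep pos; python3 look.py 3 wrist top; python3 -c "
import cv2,numpy as np
a=cv2.imread('pics/wrist_3.png')[:, 106:406];b=cv2.imread('pics/top_3.png')[130:290,120:300]
cv2.imwrite('pics/v3.png',np.hstack([a,cv2.resize(b,(432,384))]))"
```

```text
tcp_pos: [0.536, 0.2189, 0.158]
force: [1.6, 0.6, -0.5]
grip_width: 0.0398
finger_force: 0.0
tcp_pos: [0.5189, 0.0561, 0.2105]
force: [-0.9, 0.1, 1.1]
grip_width: 0.0838
finger_force: 0.0
tcp_pos: [0.5184, 0.0598, 0.209]
```

View pics/v3.png

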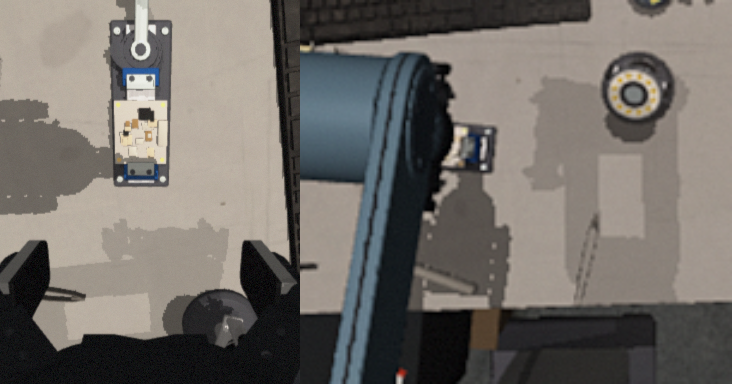

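The lever now points straight along holder +y (pivot at (140,50) in the left crop). The moving jaw has drawn back from the board's top edge (row 100), and the board is still under the fixed lip (row 163).

```bash
python3 -c "
from h import *
c=load('wrist_3')
for p in((220,100.5),(274,100.5),(219.5,163),(274.5,163)): print(onz(c,p,.036))"; python3 d.py .5193 .0981 .06; python3 d.py .5193 .0981 .016
```

```text
[0.49865195 0.13014986 0.036     ]
[0.54856791 0.12409699 0.036     ]
[0.48964571 0.07191379 0.036     ]
[0.54306015 0.06541773 0.036     ]
6.35 [0.518  0.0613 0.2082] shift [ 0.0366 -0.0031  0.1482] rot [-0.0069 -0.0246  0.1628] w 0.08387005119913465 j [-5.5285 12.8868 93.8416  0.0258 73.278   1.3013]
6.35 [0.518  0.0613 0.2082] shift [ 0.0366 -0.0031  0.1922] rot [-0.0069 -0.0246  0.1628] w 0.08387005119913465 j [-5.5285 12.8868 93.8416  0.0258 73.278   1.3013]
```

```bash
echo '[[0.012,-0.001,0.04,0,0,0],[0.024,-0.002,0.08,0,0,0],[0.036,-0.0025,0.115,0,0,0],[0.0365,-0.0025,0.15,0,0,0],[0.0365,-0.0025,0.15,0,0,0]]' | python3 nudge.py .068|grep -E "pos|force|wid"; echo '[[0,0,0,0,0,0]]' | python3 nudge.py|grep pos; python3 d.py .5195 .0981 .016
```

```text
tcp_pos: [0.5156, 0.0991, 0.0535]
force: [-1.0, -0.5, 1.0]
grip_width: 0.0683
finger_force: 0.0
tcp_pos: [0.5195, 0.0983, 0.0581]
6.95 [0.5195 0.0983 0.0581] shift [-0.0002  0.0001  0.0421] rot [-0.1102  0.0082  0.2562] w 0.06799498370015718 j [ -1.3862  23.1602 103.1588   0.003   53.7915   5.3559]
```

```bash
echo '[[0,0,0.02,0,0,0.1],[0,0,0.034,0,0,0.2],[0,0,0.042,0,0,0.2],[0,0,0.042,0,0,0.2],[0,0,0.042,0,0,0.2]]' | python3 nudge.py|grep -E "pos|force|wid"; echo '[[0,0,0,0,0,0],[0,0,0,0,0,0],[0,0,0,0,0,0],[0,0,0,0,0,0]]' | python3 nudge.py .0 25; python3 d.py .5195 .0981 .016
```

```text
tcp_pos: [0.521, 0.0973, 0.0176]
force: [-0.0, -0.4, -0.4]
grip_width: 0.0679
finger_force: 0.0
time: 7.85
tcp_pos: [0.5209, 0.0972, 0.0175]
tcp_rot: [[0.123, 0.992, 0.002], [0.992, -0.123, -0.0], [0.0, 0.002, -1.0]]
force: [-0.4, 1.5, 7.0]
grip_width: 0.0497
finger_force: 25.3
7.85 [0.5209 0.0972 0.0175] shift [ 0.0007 -0.0015  0.0015] rot [ 0.1353 -0.0129 -0.0451] w 0.04970081245542673 j [ -1.4982  26.5682 105.0626  -0.0002  48.2332   5.5471]
```

```bash
echo '[[0.001,0,-0.0004,0,0,0],[0.0025,0,-0.0004,0,0,0],[0.004,0,-0.0004,0,0,0],[0.0055,0,-0.0004,0,0,0],[0.0067,0,-0.0004,0,0,0]]' | python3 nudge.py|grep -E "pos|force|wid"; echo '[[0,0,0,0,0,0],[0,0,0,0,0,0]]' | python3 nudge.py|grep -E "pos|force|wid"; python3 look.py 4 wrist scene; python3 -c "
import cv2,numpy as np
a=cv2.imread('pics/wrist_4.png')[:, 106:406];b=cv2.imread('pics/scene_4.png')[160:240,150:250]
cv2.imwrite('pics/v4.png',np.hstack([a,cv2.resize(b,(480,384))]))"
```

```text
tcp_pos: [0.5216, 0.1034, 0.0176]
force: [0.0, -3.5, 6.3]
grip_width: 0.0493
finger_force: 25.8
tcp_pos: [0.5216, 0.1035, 0.0175]
force: [0.0, -2.1, 5.9]
grip_width: 0.0495
finger_force: 25.8
```

View pics/v4.png

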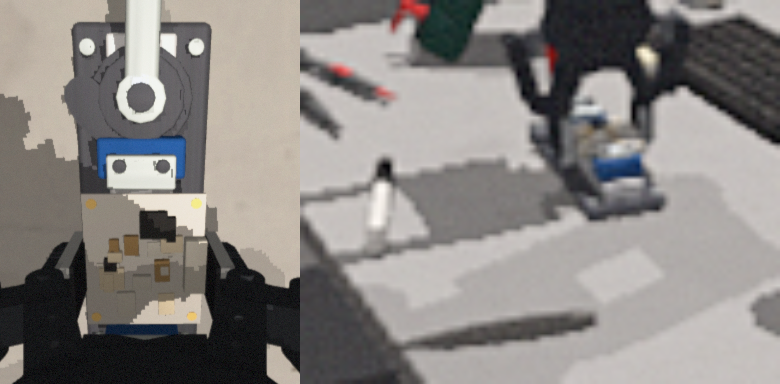

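The wrist crop shows the whole board, edges at rows 193 and 324, clear of the fixed lip and of the moving jaw's lip. It is free to lift.

```bash
echo '[[0,0,-0.004,0,0,0],[0,0,-0.012,0,0,0],[0,0,-0.03,0,0,0],[0,0,-0.06,0,0,0],[0,0,-0.1,0,0,0]]' | python3 nudge.py|grep -E "pos|force|wid"; echo '[[0,0,-0.05,0,0,0],[0,0,-0.1,0,0,0],[0,0,-0.13,0,0,0],[0,0,-0.13,0,0,0],[0,0,-0.13,0,0,0]]' | python3 nudge.py|grep -E "pos|force|wid";  python3 look.py 5 wrist top scene
python3 - <<'E'
from h import *
from cell import r
np.set_printoptions(precision=4,suppress=True)
s=r.read_state();R=s["tcp_rot"];print(s["tcp_pos"],R,s["joint_positions"])
w=load("wrist_5")
cv2.imwrite("pics/v5.png",cv2.resize(w["color"][130:384,156:356],None,fx=2.3,fy=2.3,interpolation=cv2.INTER_CUBIC))
# ring light from top image: white face pixels
t=load("top_3");g=cv2.cvtColor(t["color"],cv2.COLOR_BGR2HSV)
cv2.imwrite("pics/cam.png",np.hstack([cv2.resize(t["color"][140:190,235:285],(400,400),interpolation=cv2.INTER_CUBIC),cv2.resize(load("scene_0")["color"][175:235,240:290],(333,400),interpolation=cv2.INTER_CUBIC)]))
E
```

```text
tcp_pos: [0.519, 0.1041, 0.1165]
force: [0.0, 0.5, -0.4]
grip_width: 0.0496
finger_force: 26.0
tcp_pos: [0.5206, 0.1041, 0.2474]
force: [-0.2, 0.9, -1.5]
grip_width: 0.0494
finger_force: 26.0
[0.5196 0.104  0.245 ] [[ 0.1226  0.9924 -0.0036]
 [ 0.9925 -0.1226  0.0002]
 [-0.0003 -0.0036 -1.    ]] [-0.7596 12.3544 89.2406  0.0065 78.6122  6.2838]
```

View pics/v5.png

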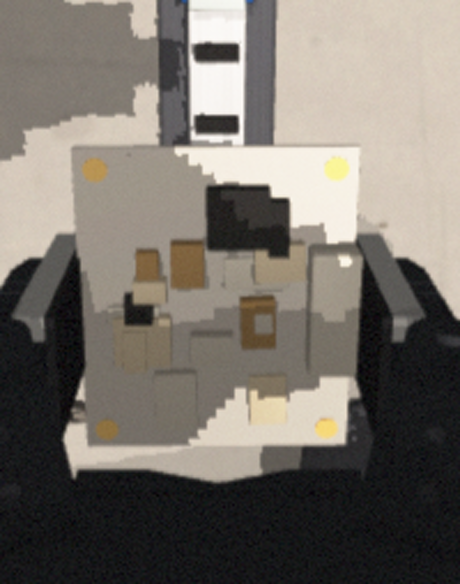

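View pics/cam.png

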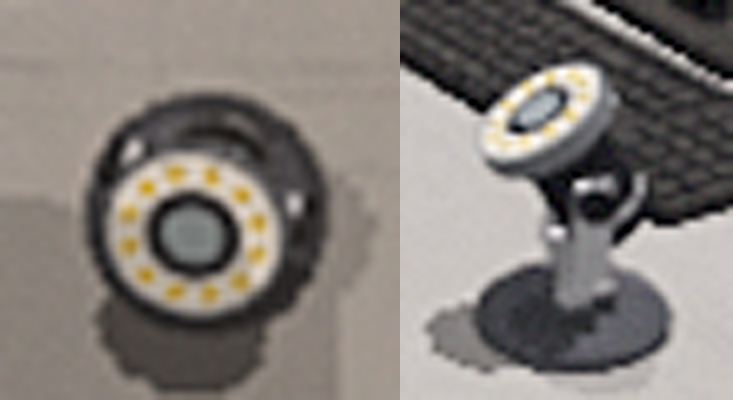

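The board is held square in the fingers, corners at (73,146), (360,146), (346,444) and (88,444) in the crop. The ring light's dark lens is at (193,233) in the top zoom and at (541,110) in the scene zoom. I'll take closer wrist views of it on the way there.

```bash
echo '[[-0.04,0.012,0,0,0,0],[-0.085,0.025,0,0,0,0],[-0.13,0.037,0,0,0,0],[-0.175,0.05,0,0,0,0],[-0.22,0.063,0,0,0,0]]' | python3 nudge.py|grep -E "pos|wid"; echo '[[-0.045,0.013,0,0,0,0],[-0.09,0.026,0,0,0,0],[-0.09,0.026,0,0,0,0],[-0.09,0.026,0,0,0,0],[-0.09,0.026,0,0,0,0]]' | python3 nudge.py|grep -E "pos|wid"; python3 look.py 6 wrist; echo '[[-0.03,-0.03,0,0,0,0],[-0.045,-0.055,0,0,0,0],[-0.045,-0.06,0,0,0,0],[-0.045,-0.06,0,0,0,0],[-0.045,-0.06,0,0,0,0]]' | python3 nudge.py|grep -E "pos|wid";python3 look.py 7 wrist; python3 -c "
import cv2,numpy as np
cv2.imwrite('pics/v67.png',np.hstack([cv2.resize(cv2.imread(f'pics/wrist_{i}.png')[0:192,60:460],None,fx=2,fy=1.5)[:, :] for i in(6,)]))
a=[cv2.imread(f'pics/wrist_{i}.png')[0:220,60:460] for i in(6,7)]
cv2.imwrite('pics/v67.png',cv2.resize(np.vstack(a),(545,600),interpolation=cv2.INTER_CUBIC))"
```

```text
tcp_pos: [0.5556, -0.1236, 0.2449]
grip_width: 0.0501
tcp_pos: [0.5705, -0.2135, 0.2454]
grip_width: 0.0494
tcp_pos: [0.5067, -0.2508, 0.2471]
grip_width: 0.0496
```

View pics/v67.png

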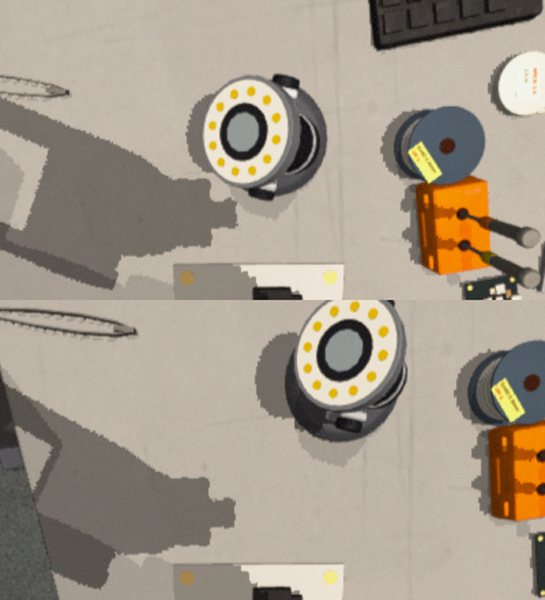

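Wrist views 6 and 7 (the crop is scaled 1.3625) show the ring face with its yellow LEDs. It is centred at about (246,132) in the upper panel and (347,350) in the lower one. I triangulate the LEDs to get the face plane and centre, and use PnP on the board corners.

```bash
cat > ring.py <<'E'
from h import *
np.set_printoptions(precision=4,suppress=True)
def leds(c,ctr,rad):
    h=cv2.cvtColor(c["color"],cv2.COLOR_BGR2HSV); m=((h[...,0]>15)&(h[...,0]<32)&(h[...,1]>110)&(h[...,2]>120)).astype(np.uint8)
    n,l,st,ce=cv2.connectedComponentsWithStats(m)
    return np.array([ce[i] for i in range(1,n) if st[i,4]>=4 and np.hypot(*(ce[i]-ctr))<rad])
a,b=load("wrist_6"),load("wrist_7")
A=leds(a,(240.5,97),45);B=leds(b,(314.7,36.7),48)
print(len(A),len(B))
def el(P): (c,ax,an)=cv2.fitEllipse(P.astype(np.float32)); return np.array(c)
ca,cb=el(A),el(B); print(ca,cb)
Pa=[];
for p in A:
    # epipolar + angle match
    q=B[np.argmin([np.linalg.norm((B[j]-cb)-(p-ca)*1.05) for j in range(len(B))])]
    X,e=tri((a,p),(b,q)); Pa.append(X); print(p,q,X,round(e[0]*1e3,2))
Pa=np.array(Pa); o=Pa.mean(0); n=np.linalg.svd(Pa-o)[2][2]; n*=np.sign(n[2])
print("centre",o,"n",n,"tilt",np.degrees(np.arccos(n[2])),"az",np.degrees(np.arctan2(n[1],n[0])),"rad",np.linalg.norm(Pa-o,axis=1),"res",(Pa-o)@n)
t=load("top_3"); print("top lens px",(193/8+234.6,233/8+139.6),proj(t,o)); s=load("scene_0"); print("scene",(141/6.67+239.6,110/6.67+174.6),proj(s,o))
# board in tool
w=load("wrist_5"); f=192/np.tan(np.radians(w["vertical_fov"]/2)); K=np.array([[f,0,w["cx"]],[0,f,w["cy"]],[0,0,1]])
img=np.array([(73,146),(360,146),(346,444),(88,444)])/2.3+[155.7,129.7]
obj=np.array([(-.025,.03,.006),(.025,.03,.006),(.025,-.03,.006),(-.025,-.03,.006)])
_,rv,tv=cv2.solvePnP(obj,img,K,None); Rb=cv2.Rodrigues(rv)[0]
T0=np.array([[.1226,.9924,-.0036],[.9925,-.1226,.0002],[-.0003,-.0036,-1]]); p0=np.array([.5196,.104,.245])
Rw=w["R"].T@Rb; Xw=w["R"].T@(tv[:,0]-w["t"])
print("board in tool pos",T0.T@(Xw-p0),"\n",T0.T@Rw)
E
python3 ring.py
```

```text
12 12
[238.9647  96.1321] [313.1346  36.1633]
[243.75    66.5556] [319.907    4.1628] [ 0.5761 -0.1201  0.1113] 0.01
[231.4118  68.6765] [304.8537   7.7317] [ 0.5658 -0.1197  0.1045] 0.12
[255.3889  72.8611] [333.0638   9.5319] [ 0.5846 -0.1263  0.1166] 0.12
[220.9667  77.9   ] [292.2973  18.8919] [ 0.5559 -0.1254  0.0998] 0.06
[262.2105  85.8947] [340.9574  22.5745] [ 0.5886 -0.1369  0.1218] 0.1
[215.4138  91.5517] [285.3889  33.8611] [ 0.5496 -0.1356  0.0986] 0.1
[262.2973 101.8649] [340.587   39.8696] [ 0.5873 -0.1488  0.1232] 0.01
[215.7241 106.4138] [285.4118  49.6765] [ 0.5482 -0.1477  0.1005] 0.06
[255.5714 116.2286] [332.0227  55.7727] [ 0.5808 -0.1591  0.1214] 0.09
[221.6667 118.5   ] [292.0833  62.0278] [ 0.5522 -0.1582  0.1048] 0.0
[232.1 125.2] [304.1282  67.8718] [ 0.5606 -0.1644  0.1111] 0.06
[244.5 124.5] [318.8095  65.8571] [ 0.5711 -0.1647  0.1172] 0.03
centre [ 0.5684 -0.1422  0.1109] n [-0.4939  0.1775  0.8512] tilt 31.654859002013144 az 160.23685409380957 rad [0.0234 0.0236 0.0234 0.0237 0.0235 0.0235 0.0235 0.0233 0.0234 0.0235
 0.0235 0.0235] res [ 0.0005 -0.0002 -0.0003 -0.0003  0.0002  0.     -0.0001  0.0002 -0.0002
 -0.      0.0001 -0.    ]
top lens px (258.725, 168.725) [258.5385 169.2717]
scene (260.7394302848576, 191.09175412293854) [260.2137 191.0448]
board in tool pos [ 0.0005  0.0007 -0.0128] 
 [[ 0.0026  1.      0.0076]
 [ 0.9999 -0.0026 -0.0068]
 [-0.0067  0.0077 -1.    ]]
```

```bash
cat > g.py <<'E'
import numpy as np
from cell import r
from scipy.spatial.transform import Rotation as Ro
np.set_printoptions(precision=4,suppress=True)
n=np.array([-.4939,.1775,.8512]); n/=np.linalg.norm(n); c=np.array([.5684,-.1422,.1114])
x=np.cross(n,[0,0,1]); x/=np.linalg.norm(x); T=np.c_[x,np.cross(-n,x),-n]
b=np.array([.0005,.0003,-.0127])
s=r.read_state(); R=s["tcp_rot"]; P=c+.08*n-T@b
print(T[:,0],"target",P,"now",s["time"],s["tcp_pos"]); print("shift",R.T@(P-s["tcp_pos"]),"rot",Ro.from_matrix(R.T@T).as_rotvec(degrees=True),"j",s["joint_positions"],"f",s["force"],s["dq"].max())
E
python3 g.py
```

```text
[ 0.3382  0.9411 -0.    ] target [ 0.5348 -0.1306  0.1685] now 11.4 [ 0.5069 -0.251   0.247 ]
shift [0.1228 0.013  0.0785] rot [-31.4724  -3.5447  12.4827] j [-37.6538  15.838   84.3578   0.0264  79.76   -30.7038] f [-0.0927  0.4348 -0.4489] 0.5850407396663367
```

```bash
echo '[[0.02,0.002,0.01,-6.3,-0.7,2.5],[0.045,0.005,0.025,-12.6,-1.4,5],[0.07,0.008,0.04,-18.9,-2.1,7.5],[0.095,0.01,0.056,-25.2,-2.8,10],[0.11,0.012,0.07,-31.5,-3.5,12.5]]' | python3 nudge.py|grep -E "pos|force|wid"; echo '[[0,0,0,0,0,0],[0,0,0,0,0,0],[0,0,0,0,0,0],[0,0,0,0,0,0]]' | python3 nudge.py|grep -E "pos|force|wid"; python3 g.py
```

```text
tcp_pos: [0.5317, -0.1422, 0.1769]
force: [0.5, 0.7, -0.5]
grip_width: 0.05
finger_force: 26.1
tcp_pos: [0.5339, -0.1462, 0.1792]
force: [-0.1, 0.4, -0.1]
grip_width: 0.0494
finger_force: 26.1
[ 0.3382  0.9411 -0.    ] target [ 0.5348 -0.1306  0.1685] now 12.3 [ 0.5339 -0.1462  0.1792]
shift [ 0.0149 -0.0094  0.0066] rot [ 0.1638  0.0603 -0.074 ] j [-30.5297   2.1862 119.6137  12.2393  27.3576 -20.0047] f [-0.0924  0.4002 -0.0536] 1.2106149006571023
```

```bash
echo '[[0.008,-0.005,0.003,0,0,0],[0.015,-0.0094,0.0066,0.16,0.06,0],[0.015,-0.0094,0.0066,0.16,0.06,0],[0.015,-0.0094,0.0066,0.16,0.06,0],[0.015,-0.0094,0.0066,0.16,0.06,0]]' | python3 nudge.py|grep -E "pos|force|wid"; echo '[[0,0,0,0,0,0],[0,0,0,0,0,0],[0,0,0,0,0,0]]' | python3 nudge.py|grep -E "pos"; python3 g.py; python3 look.py 8 scene wrist top;  python3 -c "
import cv2,numpy as np
a=cv2.imread('pics/scene_8.png')[100:260,160:320];b=cv2.imread('pics/wrist_8.png')[:,106:406]
cv2.imwrite('pics/v8.png',np.hstack([cv2.resize(a,(480,480)),cv2.resize(b,(320,480))]))"
```

```text
tcp_pos: [0.5326, -0.129, 0.1666]
force: [0.7, -0.2, -0.5]
grip_width: 0.0495
finger_force: 26.1
tcp_pos: [0.5322, -0.1288, 0.1663]
[ 0.3382  0.9411 -0.    ] target [ 0.5348 -0.1306  0.1685] now 13.1 [ 0.5322 -0.1288  0.1663]
shift [-0.0009  0.0037 -0.0003] rot [-0.1743 -0.0377 -0.1088] j [-28.2198   2.8533 120.965   10.4177  25.3483 -16.5475] f [ 0.0837 -0.3693  0.0898] 0.13061038259537885
```

View pics/v8.png

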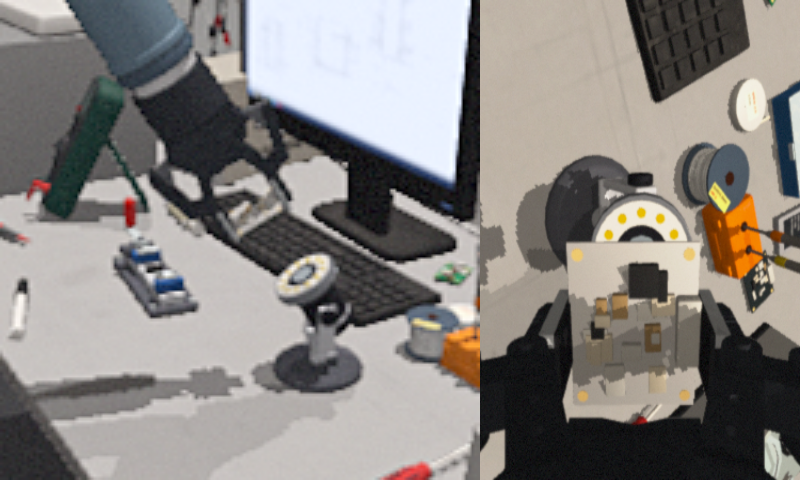

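The board is above the ring and parallel to it, and the bystanders look untouched. The measured pose is 3.7 mm short along tool y, so I correct that and recheck.

```bash
echo '[[-0.0005,0.0019,-0.0002,-0.1,0,-0.1],[-0.0009,0.0037,-0.0003,-0.17,-0.04,-0.1],[-0.0009,0.0037,-0.0003,-0.17,-0.04,-0.1],[-0.0009,0.0037,-0.0003,-0.17,-0.04,-0.1],[-0.0009,0.0037,-0.0003,-0.17,-0.04,-0.1]]' | python3 nudge.py|grep -E "pos|wid"; echo '[[0,0,0,0,0,0],[0,0,0,0,0,0],[0,0,0,0,0,0],[0,0,0,0,0,0]]' | python3 nudge.py|grep -E "pos"; python3 g.py; python3 look.py 9 wrist
cat >> ring.py <<'E'
print("----")
from cell import r
c=load("wrist_9"); L=leds(c,(np.array([110+106+45,165])),60); print(L)
print("pred",np.array([proj(c,p) for p in Pa]))
w=c; s=r.read_state(); R=s["tcp_rot"]
cv2.imwrite("pics/v9.png",cv2.resize(c["color"][180:340,170:330],None,fx=3.7,fy=3.7,interpolation=cv2.INTER_CUBIC))
E
python3 ring.py | sed -n '/----/,$p'
```

```text
tcp_pos: [0.5347, -0.1305, 0.1683]
grip_width: 0.0492
tcp_pos: [0.5347, -0.1305, 0.1683]
[ 0.3382  0.9411 -0.    ] target [ 0.5348 -0.1306  0.1685] now 14.15 [ 0.5347 -0.1305  0.1683]
shift [-0.0001  0.0002 -0.0001] rot [-0.0197 -0.0043 -0.0024] j [-28.2638   2.9269 120.6138  10.3919  25.4703 -16.6466] f [ 0.1257 -0.0744 -1.1417] 0.1298685881882195
----
[[251.1379 168.5   ]
 [233.2321 173.3929]
 [268.9455 173.2727]
 [220.5    186.1481]
 [281.7925 185.6981]
 [301.8286 202.9571]]
pred [[251.308  169.0028]
 [233.0766 173.4334]
 [268.5859 173.2101]
 [220.1814 186.1958]
 [281.9723 186.0755]
 [216.3789 203.1909]
 [286.1752 202.8202]
 [221.8572 219.9017]
 [280.9665 219.3746]
 [234.47   231.4585]
 [251.587  235.5555]
 [268.5738 231.1706]]
```

View pics/v9.png

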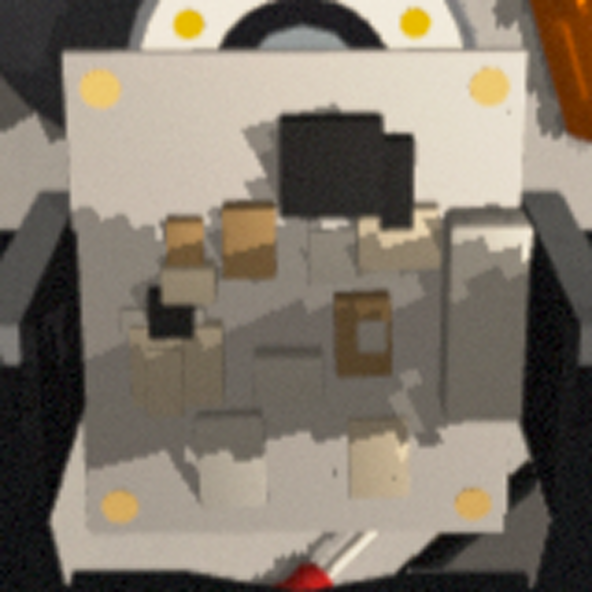

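The v9 crop shows the board corners at (63,52), (527,52), (505,530) and (86,531). The ring LEDs land within 0.5 px of prediction. Last, a PnP check of the board relative to the lens.

```bash
python3 - <<'E'
from h import *
np.set_printoptions(precision=4,suppress=True)
w=load("wrist_9"); f=192/np.tan(np.radians(w["vertical_fov"]/2)); K=np.array([[f,0,w["cx"]],[0,f,w["cy"]],[0,0,1]])
img=np.array([(63,52),(527,52),(505,530),(86,531)])/3.7+[169.6,179.6]
obj=np.array([(-.025,.03,.006),(.025,.03,.006),(.025,-.03,.006),(-.025,-.03,.006)])
_,rv,tv=cv2.solvePnP(obj,img,K,None); Rw=w["R"].T@cv2.Rodrigues(rv)[0]; X=w["R"].T@(tv[:,0]-w["t"])
n=np.array([-.4939,.1775,.8512]); n/=np.linalg.norm(n); c=np.array([.5684,-.1422,.1114]); y=np.cross(n,[0,0,1]);y/=np.linalg.norm(y);L=np.c_[np.cross(y,n),y,n]
print("board in lens",L.T@(X-c),"\n",L.T@Rw,"level",Rw[2,1])
E
python3 -c "
from cell import r
s=r.read_state();print(s['time'],s['dq'],s['finger_force'],s['grip_width'])"
```

```text
board in lens [-0.0012  0.0001  0.0782] 
 [[ 1.     -0.0008  0.0036]
 [ 0.0008  1.     -0.0021]
 [-0.0036  0.0021  1.    ]] level 0.001378980778328285
14.2 [ 0.01641244 -0.01353174 -0.02380715 -0.08884133 -0.06948267  0.04580132] 26.140297651290894 0.049318714169267176
```

```bash
python3 -c "
from cell import r
print(r.finish_job())"
```

```text
the job is handed in; nothing more can be done
None
```

I opened the lever, slid the board out and lifted it, and handed the job in at about 14 s with the board held steady in front of the camera; my last check put it square and level within about 0.3°, about 1 mm off centre and 78–80 mm from the ring light, and I saw no sign of the camera or bystanders being touched.

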